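# Corner check of the bench scale before weighing the coolers

## Task

Check by hand that the spring scale's pan runs freely: with a fingertip press the pan's front left corner (front is the dial side, left as you stand reading the dial) straight down until the pointer stands on the 1 kg mark, hold it there for a second without running well past the mark, then ease it up gently, never letting it snap back, and let go so that the pointer comes back to zero. Then do the same at the back right corner, diagonally across, and finish with the pan free and the pointer at zero. Only press: do not pinch, lift or shove the scale, and leave everything else on the bench where it stands.

Things in the scene. Friction and masses are not known exactly. Their poses are not given: they have to be found in the camera images.
- scale: 2 kg spring scale: grey wedge-shaped housing, 335 mm long (x) and 196 mm wide (y), loose on rubber feet, about 3.5 kg. Origin on the bench surface under the middle of the pan; z up; its x axis points to the dial (front) side, y to the right as one stands reading the dial. Housing top under the pan is 110 mm high from x = -95 to +96 mm; from there the dial face slopes down to 24 mm height at x = +236 mm. A small zero knob (not used) is on its +y side.
- pan_centre (a point): Middle of the top face of the steel pan, a flat level square plate 180 x 180 mm, 6 mm thick, sides along the scale's x and y, on a central stem. At rest its top is 155 mm above the bench and there is 39 mm of free air below it. The point and its axes (as the scale's) move with the pan.
- corner_front_left (a point): Pressing point on the pan's top face at its front left corner, 65 mm from the pan's middle towards the dial (+x of the scale) and 65 mm to the reader's left (-y of the scale). Moves with the pan.
- corner_back_right (a point): Pressing point on the pan's top face at its back right corner, 65 mm from the middle away from the dial (-x) and 65 mm to the reader's right (+y). Moves with the pan.
- dial_centre (a point): Centre of the round white dial, 134 mm across, on the sloping front face, 32 degrees from level, turned up and away from the pan. 21 black marks, one per 100 g: the thickest and longest are 0 (lower left, 8 o'clock), 1 kg (top, 12 o'clock, next to the pan) and 2 kg (lower right, 4 o'clock). The black pointer is 59 mm long with a short tail.
- pointer (a joint): Angle of the dial pointer in rad, clockwise from the zero mark: 0 unloaded, 2.094 on the 1 kg mark, 4.189 on the 2 kg mark; 0.209 rad per 100 g division.
- pan (a joint): How far the pan has sunk, in m: 0 unloaded, 0.015 at the 1 kg mark, stop at 0.032. Spring-backed (654 N/m, so 9.8 N at the 1 kg mark wherever on the pan it is pressed), lightly damped; the pan stays level and springs back when let go. It drives the pointer directly, 0.1396 rad per mm.
- bottle: Amber glass bottle with cap, 62 mm across, 140 mm tall, upright beside the scale; origin under its middle. Not used.
- beaker: Glass beaker, 68 mm across, 90 mm tall, upright beside the scale; origin under its middle. Not used.
- tape: Roll of paper tape lying flat, 80 mm across, 25 mm high; origin under its middle. Not used.
- marker: Marker pen lying beside the housing, 125 mm long, 16 mm thick; origin under its middle, x along it. Not used.
- tube_rack: White rack of capped tubes, 85 x 205 mm, 106 mm high, away to the reader's right of the scale; origin under its middle. Not used.
- ice_brick: Hard cold pack for the coolers, 100 x 160 x 30 mm, lying flat away to the reader's left; origin under its middle. Not used.
- cryobox: Card freezer box with white lid, 133 x 133 x 52 mm, away to the reader's left; origin under its middle. Not used.

How it is judged:
By the outcome, as a careful person would: the job done as asked, in the order asked, and still so for the second after the job is handed in, with the robot touching nothing.
It also fails if it takes over 51 s, if anything falls off the work surface, if the arm or the gripper's body presses on something with over 40 N, if the wrist force passes 120 N, or if a joint passes its speed limit or range.

## Robot

A 6-joint arm with a two-finger parallel gripper is mounted at the origin on the work surface. World frame = base frame: x ahead of the robot, y to its left, z up, the work surface at z = 0. Lengths are in m, angles in rad, forces in N, time in s.
With the tool pointing down it reaches from about 0.325 to 0.9 m from the base axis. Payload 6.1 kg.
Tool frame: the origin (TCP) lies midway between the tips of the shut fingers; the grasp point (between the pads) lies 19 mm behind it; z points along the fingers, x is the direction in which the jaws open and shut, and the axes are right-handed (so a half turn about z gives the same grasp; the last joint's range is limited). The gripper opens to 85 mm and grips with 20 to 120 N. Pads are 22 mm wide; open, the fingers measure 114 mm over their backs; the gripper's body (76 mm by 85 mm) begins 54 mm behind the grasp point. The pads swing forward as they close: fully open they stand 13 mm farther back than shut.
Start: joints at [-1.402, 0.22, 1.526, -0, 1.395, -0.126], TCP at [0.182, -0.598, 0.231] pointing down, gripper open.
Joint ranges: [-2.98, 2.98], [-0.91, 2.08], [0.09, 2.57], [-1.24, 4.39], [0.2, 2.65], [-2.68, 2.68]. Speed limits (rad/s): [2.57, 2.57, 3.01, 3.14, 3.14, 3.14].

## Interface

Orientations are given as a unit quaternion [x, y, z, w].
In Python, from bench import env, optics, job gives the robot as it stands.
- The arm moves only by the tool apply_moves, never from a script. Its argument "targets" is text: rows parted by semicolons, each of 5 numbers parted by spaces: the shift along the tool's x, y, z in cm, then the turn about the tool's z in rad, then the closure in counts, from 0 (fully open) to 255 (shut). A call has 1 to 5 rows; each row shifts and turns the pose as measured when the row begins, along the tool's axes as they then stand; what a row does not reach is not made up. A row lasts 1/12 s, in which the tool goes at most 41.7 mm and 7.16 degrees, less where a joint would pass 70% of its speed; a pose out of reach is approached as far as the arm can. A call is refused whole if a number of a shift passes 4.17 or a number of a turn 0.125, either way. A call with a gripper value outside its range is refused whole. The fingers move at their own pace and stop on an object; the grip force is fixed at half the most. Time passes only in rows, so rows that do not move let the fingers close. It gives the time, the measured TCP pose, the force and the opening at its end, in the units of the state.
- env.sense(): the state, without advancing time (a new reading comes with each control period).
- optics.read_camera(name): name is "scene" or "side" or "wrist"; returns (picture, depth): 480x640x3 uint8, red, green, blue; 480x640 float32, m along the optical axis (not along the pixel's ray), 0 where there is no reading.
- optics.calibration(name): a dict with "fx", "fy", "cx", "cy" (pixels), "world_from_camera" (4x4, takes a point from camera to world coordinates). Camera axes: x right, y down, z forward; pixel columns grow to the right and rows downward; lengths in m; the calibration is good to about 2 mm. The wrist camera is an equidistant fisheye: a pixel r from the principal point sees the ray r / f radians off the axis. A picture is of the moment at which its call begins: read the wrist's pose just before it. calibration takes no time and is no camera call; for the wrist camera it gives the pose at the moment of the call.
- job.close_job(): hands the job in, once; it reports no verdict.
The state is a dict: "t": time; "qpos": joint angles; "qvel": joint speeds; "tau": joint torques, N m; "position": TCP position; "ee_rot": TCP orientation; "wrist_force": force on the tool from outside, world axes, zero at the start; "torque": the same for the moment, N m; "grip_width": opening from 0.0 (shut) to 1.0 (fully open).
Only numpy, scipy, OpenCV 4.12 (cv2) and the standard library are available. Lean on these libraries where they do the work, as an engineer would, in place of code of your own. Each camera call takes 0.05 s, during which the arm holds its last target. There are 200 camera calls.

## Working session

There is one attempt and no reset: what is moved stays moved. The work goes in short steps, Python scripts to look and compute and a tool call to move; the robot and the scene stay as the last step left them, time stands still between calls to the robot, and variables do not carry over. Pictures are saved under pics/ and viewed, about 8 in all and at most 12, crops included, and the job is handed in when it is done.

Besides the shell and the picture viewer there is one more tool, called after ">>>" in YAML: its name, and indented under it one key for each argument. apply_moves: Moves the arm, as the interface text tells. Its arguments: {"type":"object","properties":{"targets":{"type":"string"}},"required":["targets"]}

```bash
mkdir -p pics; ls; python3 - <<'E'
from bench import env, optics, job
import cv2, numpy as np
s=env.sense(); print({k:np.round(v,3) for k,v in s.items()})
for n in ("scene","side"):
    p,d=optics.read_camera(n); cv2.imwrite(f"pics/{n}0.png",p[:,:,::-1]); np.save(f"{n}_d.npy",d)
    c=optics.calibration(n); print(n,{k:np.round(v,3) for k,v in c.items()})
E
```

```text
pics
{'t': np.float64(0.0), 'qpos': array([-1.402,  0.221,  1.528,  0.   ,  1.395, -0.126]), 'qvel': array([ 0.001,  0.   , -0.   , -0.   , -0.001,  0.   ]), 'tau': array([ 0.0000e+00, -4.9689e+01, -3.8940e+01, -0.0000e+00,  1.1000e-02,
       -0.0000e+00]), 'position': array([ 0.181, -0.597,  0.23 ]), 'ee_rot': array([ 0.803, -0.596, -0.001, -0.001]), 'wrist_force': array([ 0.37 ,  0.167, -0.147]), 'torque': array([-0.036, -0.043,  0.037]), 'grip_width': np.float64(0.999)}
scene {'fx': np.float64(461.837), 'fy': np.float64(461.837), 'cx': np.float64(315.419), 'cy': np.float64(237.371), 'world_from_camera': array([[ 0.868,  0.348, -0.354,  0.969],
       [ 0.497, -0.62 ,  0.607, -0.704],
       [-0.008, -0.703, -0.711,  0.969],
       [ 0.   ,  0.   ,  0.   ,  1.   ]])}
side {'fx': np.float64(525.619), 'fy': np.float64(525.619), 'cx': np.float64(316.307), 'cy': np.float64(237.875), 'world_from_camera': array([[-0.681, -0.364,  0.635, -0.426],
       [-0.732,  0.346, -0.587,  0.916],
       [-0.006, -0.865, -0.502,  0.921],
       [ 0.   ,  0.   ,  0.   ,  1.   ]])}
```

View pics/scene0.png

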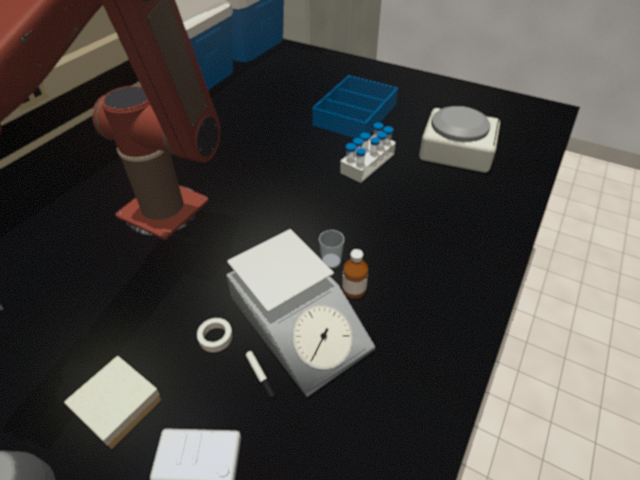

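View pics/side0.png

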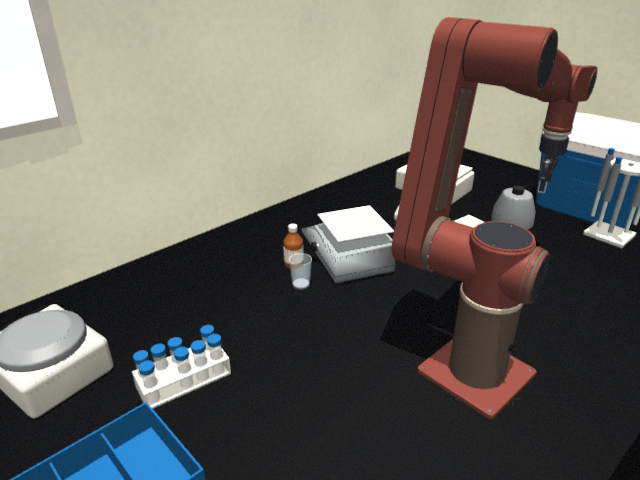

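The scene view shows the pan (corners near (289,232), (332,272), (276,307), (228,263)) and the dial at (322,337) with its pointer on zero. The side view shows the pan at about (355,225). Next I'll measure the pan from the depth and check it against cast rays.

```bash
cat > h.py <<'E'
from bench import env, optics, job
import cv2, numpy as np
from scipy.spatial.transform import Rotation as R
def rays(n,uv):
    c=optics.calibration(n); uv=np.asarray(uv,float).reshape(-1,2); T=c["world_from_camera"]
    d=np.c_[(uv[:,0]-c["cx"])/c["fx"],(uv[:,1]-c["cy"])/c["fy"],np.ones(len(uv))]
    return T[:3,3],d@T[:3,:3].T
def onplane(n,uv,z):
    o,d=rays(n,uv); return o+d*((z-o[2])/d[:,2])[:,None]
def cloud(n,d):
    v,u=np.mgrid[:480,:640]; o,r=rays(n,np.c_[u.ravel(),v.ravel()])
    return (o+r*d.ravel()[:,None]).reshape(480,640,3)
E
python3 - <<'E'
from h import *
for n,box in (("scene",(215,225,345,315)),("side",(310,200,400,250))):
    d=np.load(n+"_d.npy"); P=cloud(n,d); x0,y0,x1,y1=box
    m=np.zeros((480,640),np.uint8); m[y0:y1,x0:x1]=(abs(P[y0:y1,x0:x1,2]-.155)<.008)*255
    m=cv2.morphologyEx(m,cv2.MORPH_OPEN,np.ones((3,3)))
    cs=cv2.findContours(m,0,2)[0]; c=max(cs,key=cv2.contourArea)
    z=np.median(P[m>0][:,2])
    w=onplane(n,c.reshape(-1,2),.155)
    r=cv2.minAreaRect((w[:,:2]*1000).astype(np.float32)); print(n,"z",z,r,cv2.boxPoints(r).round(1).tolist())
    b=cv2.approxPolyDP(c,6,True).reshape(-1,2); print(b.tolist(),onplane(n,b,.155).round(4).tolist())
    # dial: whitish ellipse
    if n=="scene":
        img=cv2.imread("pics/scene0.png").astype(int); mm=((img[:,:,2]>190)&(img.min(2)>140)).astype(np.uint8); mm[:,:285]=0;mm[:300]=0;mm[380:]=0;mm[:,365:]=0
        c=max(cv2.findContours(mm,0,2)[0],key=cv2.contourArea); e=cv2.fitEllipse(cv2.convexHull(c)); print("dial",e)
        u,v=map(int,e[0]); print(P[v,u], "pan->dial dir",P[v,u][:2]*1000-np.array(r[0]))
c=optics.calibration("wrist");print({k:np.round(v,3) for k,v in c.items()}, R.from_quat(env.sense()["ee_rot"]).as_matrix().round(3))
im=cv2.imread("pics/scene0.png")[220:400,215:385]; cv2.imwrite("pics/crop.png",cv2.resize(im,None,fx=3.3,fy=3.3,interpolation=2))
E
```

```text
scene z 0.15579105672583637 ((538.3093872070312, -133.47958374023438), (180.13722229003906, 181.5472412109375), 66.19629669189453) [[418.8999938964844, -179.1999969482422], [585.0, -252.5], [657.7000122070312, -87.69999694824219], [491.6000061035156, -14.399999618530273]]
[[290, 230], [229, 260], [267, 310], [332, 274]] [[0.4944, -0.0174, 0.155], [0.4222, -0.1744, 0.155], [0.5815, -0.2499, 0.155], [0.6552, -0.0927, 0.155]]
dial ((321.9764709472656, 336.1268005371094), (57.59672546386719, 62.621482849121094), 163.62747192382812)
[ 0.69017764 -0.20651386  0.07825564] pan->dial dir [151.86825327 -73.03427938]
side z 0.1551018991419939 ((533.1322631835938, -129.66262817382812), (180.39747619628906, 185.22967529296875), 66.29508209228516) [[412.1000061035156, -175.0], [581.7000122070312, -249.5], [654.2000122070312, -84.30000305175781], [484.6000061035156, -9.800000190734863]]
[[393, 231], [367, 206], [319, 213], [338, 241]] [[0.4158, -0.1707, 0.155], [0.5799, -0.2371, 0.155], [0.6512, -0.0911, 0.155], [0.4866, -0.0114, 0.155]]
{'fx': np.float64(371.648), 'fy': np.float64(371.648), 'cx': np.float64(318.307), 'cy': np.float64(234.183), 'world_from_camera': array([[ 0.291, -0.904, -0.313,  0.262],
       [-0.957, -0.275, -0.095, -0.573],
       [-0.   ,  0.327, -0.945,  0.373],
       [ 0.   ,  0.   ,  0.   ,  1.   ]])} [[ 0.291 -0.957 -0.   ]
 [-0.957 -0.291  0.002]
 [-0.002 -0.    -1.   ]]
```

View pics/crop.png

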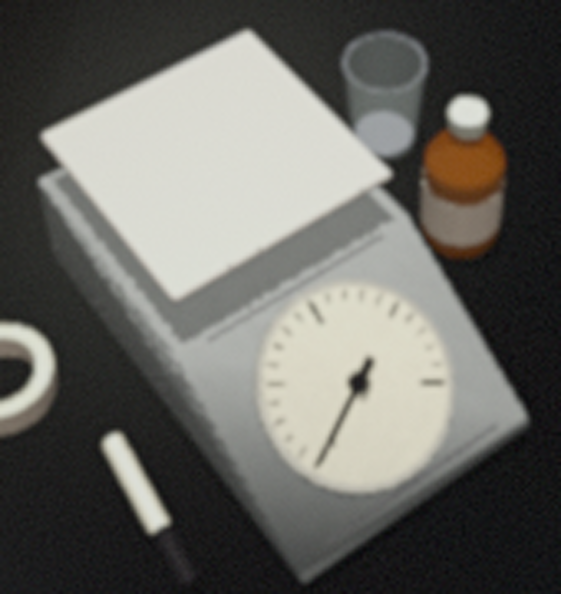

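The crop shows the pointer on zero and the 1 kg mark at the top next to the pan, so the pan to dial direction is confirmed. Combining the views gives a pan centre of about (0.536, -0.132) and a scale yaw of -23.8°. That puts the front left corner at about (0.569, -0.218) and the back right at about (0.503, -0.046). I'll move above the front left corner while shutting the fingers.

>>> apply_moves:
  targets: "-1.8 -3.4 0 0 255;-1.8 -3.4 0 0 255;-1.8 -3.4 0 0 255;-1.8 -3.4 0 0 255;-1.8 -3.4 0 0 255"

```text
t: 0.52
position: [0.3156, -0.4618, 0.2264]
ee_rot: [0.799, -0.601, -0.003, -0.001]
wrist_force: [0.6, -0.4, 0.5]
grip_width: 0.3
```

>>> apply_moves:
  targets: "-1.8 -3.4 0 0 255;-1.8 -3.4 0 0 255;-1.8 -3.4 0 0 255;-1.8 -3.4 0 0 255;-1.8 -3.4 0 0 255"

```text
t: 0.93
position: [0.458, -0.3193, 0.2244]
ee_rot: [0.799, -0.602, -0.005, -0.001]
wrist_force: [0.8, -0.2, -0.4]
grip_width: 0.002
```

>>> apply_moves:
  targets: "-1.6 -3.4 0 0 255;-1.6 -3.4 0 0 255;-1.6 -3.4 0 0 255;-1.2 -2 0 0 255;0 0 0 0 255"

```text
t: 1.35
position: [0.5659, -0.2152, 0.2222]
ee_rot: [0.801, -0.599, -0.006, -0.002]
wrist_force: [-0.5, 0.0, 0.7]
grip_width: 0.001
```

```bash
cat >> h.py <<'E'
C=np.array([.536,-.132]); X=np.array([.915,-.4035]); Y=np.array([.4035,.915])
FL=C+.065*X-.065*Y; BR=C-.065*X+.065*Y
def togo(xy,z):
    s=env.sense(); M=R.from_quat(s["ee_rot"]).as_matrix()
    print("t",round(s["t"],2),"pos",s["position"].round(4),"F",s["wrist_force"].round(2),"togo tool cm",(M.T@(np.r_[xy,z]-s["position"])*100).round(2),"tilt",M[:,2].round(4))
E
python3 - <<'E'
from h import *
togo(FL,.17)
p,d=optics.read_camera("wrist"); cv2.imwrite("pics/w1.png",p[:,:,::-1])
q,d=optics.read_camera("scene"); cv2.imwrite("pics/s1.png",q[:,:,::-1])
cv2.imwrite("pics/ws1.png",np.hstack([cv2.resize(p[:,:,::-1],(440,330)),cv2.resize(q[200:430,180:420,::-1],(345,330))]))
E
```

```text
t 1.35 pos [ 0.5659 -0.2152  0.2222] F [-0.49  0.05  0.66] togo tool cm [ 0.4  -0.27  5.22] tilt [-0.007   0.0109 -0.9999]
```

View pics/ws1.png

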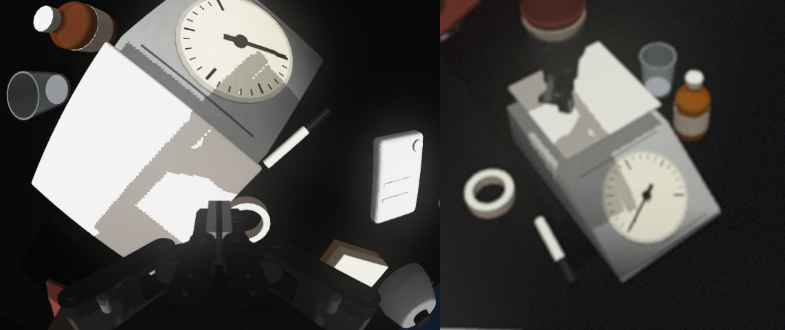

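The wrist view shows the whole dial at about (235,48) in the composite, with the fingertip at (219,205) over the front left corner. The scene view also shows the dial clear, with the pointer on zero. I'll write a pointer reader and calibrate it at zero.

```bash
cat >> h.py <<'E'
U=np.r_[-X*np.cos(.5585),np.sin(.5585)]; YY=np.r_[Y,0]; N=np.cross(U,-YY)  # up-slope, right, normal
D0=np.r_[C+.166*X,.069]
def project(n,P,c):
    T=c["world_from_camera"]; q=(P-T[:3,3])@T[:3,:3]
    if n!="wrist": return np.stack([q[...,0]/q[...,2]*c["fx"]+c["cx"],q[...,1]/q[...,2]*c["fy"]+c["cy"]],-1).astype(np.float32)
    h=np.hypot(q[...,0],q[...,1]); k=np.arctan2(h,q[...,2])/h
    return np.stack([q[...,0]*k*c["fx"]+c["cx"],q[...,1]*k*c["fy"]+c["cy"]],-1).astype(np.float32)
def rectify(n,D,img=None):   # 0.25 mm/px top view of the dial, up = 1 kg
    c=optics.calibration(n)
    if img is None: img=optics.read_camera(n)[0]
    v,u=np.mgrid[-320:320,-320:320]*.00025
    P=D+u[...,None]*YY-v[...,None]*U; uv=project(n,P,c)
    return cv2.remap(img,uv[...,0],uv[...,1],cv2.INTER_LINEAR)
def centre(rect):  # dial disc centre in px, from warm white / grey disc
    r=rect.astype(int); m=((r[...,0]-r[...,2]>8)).astype(np.uint8)
    m=cv2.morphologyEx(m,cv2.MORPH_CLOSE,np.ones((25,25)))
    c=max(cv2.findContours(m,0,2)[0],key=cv2.contourArea); return cv2.minEnclosingCircle(cv2.convexHull(c))
def pointer(rect,cen):
    g=cv2.cvtColor(rect,cv2.COLOR_RGB2GRAY); p=cv2.warpPolar(g,(320,1440),cen,320,cv2.WARP_POLAR_LINEAR).astype(float)
    p=p[:,60:180]; bg=np.median(np.stack([np.roll(p,k,0) for k in range(-60,61,10)]),0)
    s=(p/(bg+5)).mean(1); s=np.convolve(np.r_[s[-7:],s,s[:7]],np.ones(15)/15,'valid')
    i=s.argmin(); w=np.arange(i-24,i+25); q=np.clip(1-s[w%1440]-.05,0,None); i=(w*q).sum()/q.sum()
    a=np.radians(i/4)+np.pi/2+2.0944   # polar angle is clockwise from image right
    return (a+1)%(2*np.pi)-1, s.min()
def read(n,save=None):
    r=rectify(n,D0); cen=centre(r); 
    if save: cv2.imwrite(save,cv2.circle(r[:,:,::-1].copy(),tuple(map(int,cen[0])),int(cen[1]),(0,0,255),1))
    print(n,"disc",np.round(cen[0],1),round(cen[1],1),"pointer",np.round(pointer(r,cen[0]),3)); return r
E
python3 - <<'E'
from h import *
read("wrist","pics/r1.png"); read("scene","pics/r2.png")
cv2.imwrite("pics/r12.png",np.hstack([cv2.resize(cv2.imread(f"pics/r{i}.png"),(400,400)) for i in (1,2)]))
E
```

```text
wrist disc [315.3 327.1] 297.2 pointer [-0.123  0.38 ]
scene disc [324.6 327.9] 291.9 pointer [-0.043  0.638]
```

View pics/r12.png

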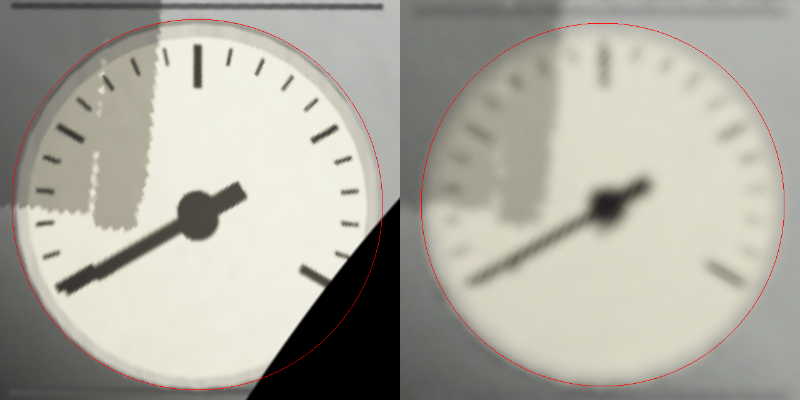

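>>> apply_moves:
  targets: "0.5 -0.35 2 0 255;0.1 0 1.5 0 255;0 0 0 0 255"

```text
t: 1.8
position: [0.5657, -0.2289, 0.1881]
ee_rot: [0.798, -0.603, -0.004, -0.001]
wrist_force: [0.1, 0.4, -0.3]
grip_width: 0.001
```

The rectified views show the dial well, with the pointer exactly along the 0 mark. I'll centre the reader on the hub, because the disc-centre bias gave the -0.12 reading.

```bash
cat >> h.py <<'E'
def centre(rect):   # hub: darkest 36 px patch near the middle
    g=cv2.GaussianBlur(cv2.cvtColor(rect,cv2.COLOR_RGB2GRAY).astype(np.float32),(0,0),11)[240:420,240:400]
    m=(g<g.min()+12); v,u=np.nonzero(m); return (float(u.mean()+240),float(v.mean()+240)),20.
E
python3 - <<'E'
from h import *
read("wrist"); read("scene"); togo(FL,.159)
E
```

```text
wrist disc [319. 344.] 20.0 pointer [0.006 0.365]
scene disc [331.9 329.6] 20.0 pointer [0.001 0.637]
t 1.9 pos [ 0.5667 -0.2292  0.1906] F [-1.45  0.36  0.18] togo tool cm [-1.02 -0.56  3.16] tilt [-0.0038  0.0052 -1.    ]
```

>>> apply_moves:
  targets: "-0.5 -0.3 1 0 255;-0.4 -0.2 0.8 0 255;0 0 0 0 255;0 0 0 0 255"

```text
t: 2.23
position: [0.5694, -0.2205, 0.1745]
ee_rot: [0.797, -0.604, -0.001, -0.001]
wrist_force: [-0.4, -0.1, 0.4]
grip_width: 0.008
```

```bash
python3 -c "
from h import *
togo(FL,.155); read('wrist')"
```

```text
t 2.23 pos [ 0.5694 -0.2205  0.1745] F [-0.38 -0.06  0.38] togo tool cm [-0.27 -0.06  1.95] tilt [ 3.0e-04  2.9e-03 -1.0e+00]
wrist disc [318.7 344.1] 20.0 pointer [0.006 0.357]
```

>>> apply_moves:
  targets: "-0.2 0 0.7 0 255;0 0 0.5 0 255;0 0 0.4 0 255;0 0 0 0 255"

```text
t: 2.62
position: [0.5694, -0.2181, 0.1579]
ee_rot: [0.797, -0.604, 0.0, -0.001]
wrist_force: [-1.2, 0.5, -0.3]
grip_width: -0.0
```

```bash
python3 -c "
from h import *
togo(FL,.155); read('wrist')"
```

```text
t 2.62 pos [ 0.5694 -0.2181  0.1579] F [-1.22  0.51 -0.34] togo tool cm [-0.04  0.01  0.29] tilt [ 0.0017  0.0022 -1.    ]
wrist disc [318.3 345. ] 20.0 pointer [0.005 0.377]
```

>>> apply_moves:
  targets: "0 0 0.25 0 255;0 0 0.25 0 255;0 0 0.25 0 255;0 0 0.2 0 255;0 0 0 0 255"

```text
t: 3.08
position: [0.5701, -0.2185, 0.1495]
ee_rot: [0.797, -0.604, 0.001, -0.002]
wrist_force: [-1.5, 1.5, 2.9]
grip_width: 0.001
```

```bash
python3 -c "
from h import *
togo(FL,.140); read('wrist')"
```

```text
t 3.08 pos [ 0.5701 -0.2185  0.1495] F [-1.48  1.54  2.92] togo tool cm [-0.1   0.07  0.95] tilt [ 0.0031  0.0014 -1.    ]
wrist disc [318.8 346.1] 20.0 pointer [0.807 0.411]
```

>>> apply_moves:
  targets: "0 0 0.25 0 255;0 0 0.25 0 255;0 0 0.15 0 255;0 0 0 0 255"

```text
t: 3.47
position: [0.5704, -0.2186, 0.145]
ee_rot: [0.797, -0.604, 0.001, -0.002]
wrist_force: [-3.4, 1.4, 5.9]
grip_width: -0.0
```

```bash
python3 -c "
from h import *
togo(FL,.140); read('wrist')"
```

```text
t 3.47 pos [ 0.5704 -0.2186  0.145 ] F [-3.41  1.37  5.92] togo tool cm [-0.11  0.08  0.5 ] tilt [ 3.8e-03  9.0e-04 -1.0e+00]
wrist disc [318.3 347.1] 20.0 pointer [1.425 0.403]
```

>>> apply_moves:
  targets: "0 0.05 0.25 0 255;0 0.05 0.25 0 255;0 0 0.15 0 255;0 0 0 0 255"

```text
t: 3.85
position: [0.5704, -0.2186, 0.1421]
ee_rot: [0.797, -0.604, 0.002, -0.002]
wrist_force: [-3.4, 2.1, 9.0]
grip_width: 0.003
```

```bash
python3 -c "
from h import *
togo(FL,.140); read('wrist')"
```

```text
t 3.85 pos [ 0.5704 -0.2186  0.1421] F [-3.42  2.11  9.  ] togo tool cm [-0.12  0.09  0.21] tilt [ 6.3e-03  5.0e-04 -1.0e+00]
wrist disc [317.8 347.4] 20.0 pointer [1.832 0.343]
```

>>> apply_moves:
  targets: "0 0.05 0.2 0 255;0 0 0.15 0 255;0 0 0.05 0 255"

```text
t: 4.15
position: [0.5704, -0.2186, 0.1415]
ee_rot: [0.797, -0.603, 0.003, -0.002]
wrist_force: [-4.2, 3.0, 8.3]
grip_width: 0.003
```

```bash
python3 -c "
from h import *
togo(FL,.140); read('wrist')"
```

```text
t 4.15 pos [ 0.5704 -0.2186  0.1415] F [-4.19  3.01  8.29] togo tool cm [-0.12  0.09  0.15] tilt [ 7.7e-03  1.0e-04 -1.0e+00]
wrist disc [317.8 347.4] 20.0 pointer [1.911 0.331]
```

>>> apply_moves:
  targets: "-0.1 0.1 0.25 0 255;-0.1 0.1 0.2 0 255;0 0.05 0.18 0 255"

```text
t: 4.45
position: [0.5704, -0.2187, 0.1402]
ee_rot: [0.797, -0.603, 0.007, -0.003]
wrist_force: [-5.6, 4.1, 10.0]
grip_width: -0.004
```

```bash
python3 -c "
from h import *
togo(FL,.140); read('wrist')"
```

```text
t 4.45 pos [ 0.5704 -0.2187  0.1402] F [-5.56  4.14  9.99] togo tool cm [-0.12  0.08  0.02] tilt [ 0.0152 -0.0036 -0.9999]
wrist disc [317.5 347.9] 20.0 pointer [2.07  0.329]
```

>>> apply_moves:
  targets: "0 0 0.15 0 255;0 0 0.15 0 255;0 0 0.15 0 255;0 0 0.15 0 255"

```text
t: 4.83
position: [0.5704, -0.2186, 0.139]
ee_rot: [0.798, -0.603, 0.008, -0.003]
wrist_force: [-5.2, 3.2, 10.8]
grip_width: -0.004
```

```bash
python3 -c "
from h import *
togo(FL,.140); read('wrist')"
```

```text
t 4.83 pos [ 0.5704 -0.2186  0.139 ] F [-5.15  3.16 10.82] togo tool cm [-0.12  0.08 -0.1 ] tilt [ 0.0155 -0.0044 -0.9999]
wrist disc [317.4 347.9] 20.0 pointer [2.237 0.334]
```

>>> apply_moves:
  targets: "0.05 -0.05 0.06 0 255;0 0 0.08 0 255;0 0 0.1 0 255"

```text
t: 5.13
position: [0.5706, -0.2187, 0.1399]
ee_rot: [0.798, -0.603, 0.007, -0.003]
wrist_force: [-4.6, 2.4, 10.2]
grip_width: -0.001
```

```bash
python3 -c "
from h import *
togo(FL,.140); read('wrist')"
```

```text
t 5.13 pos [ 0.5706 -0.2187  0.1399] F [-4.57  2.44 10.16] togo tool cm [-0.13  0.1  -0.01] tilt [ 0.0146 -0.0043 -0.9999]
wrist disc [317.5 347.7] 20.0 pointer [2.124 0.333]
```

Pointer at 2.12, on the mark. I'll hold there for more than a second.

>>> apply_moves:
  targets: "0 0 0.11 0 255;0 0 0.11 0 255;0 0 0.11 0 255;0 0 0.11 0 255"

```text
t: 5.52
position: [0.5706, -0.2187, 0.1401]
ee_rot: [0.798, -0.603, 0.007, -0.003]
wrist_force: [-4.0, 2.1, 10.2]
grip_width: 0.001
```

```bash
python3 -c "
from h import *
togo(FL,.140); read('wrist')"
```

```text
t 5.52 pos [ 0.5706 -0.2187  0.1401] F [-4.04  2.08 10.17] togo tool cm [-0.13  0.1   0.01] tilt [ 0.015  -0.005  -0.9999]
wrist disc [317.5 347.7] 20.0 pointer [2.094 0.325]
```

Exactly 2.094, with 0.11 per row keeping it steady.

>>> apply_moves:
  targets: "0 0 0.115 0 255;0 0 0.115 0 255;0 0 0.115 0 255;0 0 0.115 0 255;0 0 0.115 0 255"

```text
t: 5.98
position: [0.5706, -0.2187, 0.1401]
ee_rot: [0.798, -0.603, 0.008, -0.002]
wrist_force: [-4.6, 2.3, 10.5]
grip_width: 0.003
```

>>> apply_moves:
  targets: "0 0 0.115 0 255;0 0 0.115 0 255;0 0 0.115 0 255;0 0 0.115 0 255;0 0 0.115 0 255"

```text
t: 6.4
position: [0.5706, -0.2187, 0.1401]
ee_rot: [0.798, -0.602, 0.008, -0.002]
wrist_force: [-4.9, 2.3, 9.2]
grip_width: -0.002
```

```bash
python3 -c "
from h import *
togo(FL,.140); read('wrist')"
```

```text
t 6.4 pos [ 0.5706 -0.2187  0.1401] F [-4.92  2.29  9.2 ] togo tool cm [-0.13  0.1   0.  ] tilt [ 0.0156 -0.0067 -0.9999]
wrist disc [317.5 347.9] 20.0 pointer [2.094 0.324]
```

>>> apply_moves:
  targets: "0 0 0.04 0 255;0 0 0.02 0 255;0 0 0 0 255;0 0 0 0 255;0 0 0 0 255"

```text
t: 6.87
position: [0.5706, -0.2187, 0.1442]
ee_rot: [0.798, -0.602, 0.009, -0.002]
wrist_force: [-4.4, 1.1, 7.3]
grip_width: 0.001
```

>>> apply_moves:
  targets: "0 0 0 0 255;0 0 0 0 255;0 0 -0.03 0 255;0 0 -0.05 0 255;0 0 -0.05 0 255"

```text
t: 7.28
position: [0.5705, -0.2187, 0.1482]
ee_rot: [0.798, -0.602, 0.009, -0.002]
wrist_force: [-1.8, 1.3, 4.1]
grip_width: -0.002
```

>>> apply_moves:
  targets: "0 0 -0.07 0 255;0 0 -0.07 0 255;0 0 -0.07 0 255;0 0 -0.1 0 255;0 0 -0.1 0 255"

```text
t: 7.7
position: [0.5705, -0.2186, 0.1522]
ee_rot: [0.798, -0.602, 0.009, -0.002]
wrist_force: [-1.1, -0.1, 2.1]
grip_width: 0.004
```

```bash
python3 -c "
from h import *
togo(FL,.155); read('wrist')"
```

```text
t 7.7 pos [ 0.5705 -0.2186  0.1522] F [-1.1  -0.12  2.08] togo tool cm [-0.12  0.09 -0.29] tilt [ 0.0171 -0.0083 -0.9998]
wrist disc [319.1 345.8] 20.0 pointer [0.439 0.367]
```

>>> apply_moves:
  targets: "0 0 -0.1 0 255;0 0 -0.1 0 255;0 0 -0.1 0 255;0 0 -0.12 0 255;0 0 -0.15 0 255"

```text
t: 8.17
position: [0.5702, -0.2186, 0.1568]
ee_rot: [0.798, -0.602, 0.009, -0.002]
wrist_force: [-0.7, -0.7, -0.3]
grip_width: 0.0
```

>>> apply_moves:
  targets: "0 0 -0.4 0 255;0 0 -1 0 255;0 0 -1 0 255;0 0 -0.6 0 255;0 0 0 0 255"

```text
t: 8.58
position: [0.5698, -0.2185, 0.1902]
ee_rot: [0.798, -0.602, 0.009, -0.002]
wrist_force: [0.1, 0.0, -0.3]
grip_width: -0.0
```

```bash
python3 - <<'E'
from h import *
togo(FL,.155); read('wrist')
q,d=optics.read_camera("scene"); cv2.imwrite("pics/s2.png",q[:,:,::-1]); read("scene")
a=cv2.imread("pics/scene0.png",0).astype(int); b=cv2.cvtColor(q,cv2.COLOR_RGB2GRAY).astype(int)
# scale shift check: front part of housing + dial
w=[np.float32(i[290:395,262:380]) for i in (a,b)]; print(cv2.phaseCorrelate(*w,cv2.createHanningWindow((118,105),cv2.CV_32F)))
togo(BR,.19)
E
```

```text
t 8.58 pos [ 0.5698 -0.2185  0.1902] F [ 0.12  0.02 -0.28] togo tool cm [-0.14  0.08  3.52] tilt [ 0.0166 -0.0081 -0.9998]
wrist disc [318.2 344.5] 20.0 pointer [0.01  0.355]
scene disc [331.8 329.6] 20.0 pointer [0.005 0.637]
((-0.004296700873837267, -0.04474119351161221), 0.7679950496296823)
t 8.73 pos [ 0.569  -0.2181  0.1881] F [ 0.62 -0.49 -0.7 ] togo tool cm [-18.33   1.65  -0.4 ] tilt [ 0.0144 -0.0069 -0.9999]
```

>>> apply_moves:
  targets: "-3 0.25 0 0 255;-3.3 0.3 0 0 255;-3.3 0.3 0 0 255;-3.3 0.3 0 0 255;-3 0.3 0 0 255"

```text
t: 9.15
position: [0.5095, -0.0698, 0.183]
ee_rot: [0.796, -0.606, 0.007, -0.001]
wrist_force: [0.6, 0.5, -0.2]
grip_width: 0.004
```

>>> apply_moves:
  targets: "-2.5 0.2 0 0 255;0 0 0 0 255;0 0 0 0 255"

```text
t: 9.4
position: [0.4969, -0.0397, 0.1807]
ee_rot: [0.797, -0.604, 0.005, -0.0]
wrist_force: [0.3, -0.6, 0.1]
grip_width: 0.001
```

```bash
python3 - <<'E'
from h import *
togo(BR,.159); read('wrist'); read('scene')
p,d=optics.read_camera("wrist"); cv2.imwrite("pics/w3.png",p[:,:,::-1])
E
```

```text
t 9.4 pos [ 0.4969 -0.0397  0.1807] F [ 0.26 -0.59  0.07] togo tool cm [ 0.78 -0.37  2.18] tilt [ 0.0083 -0.0053 -1.    ]
wrist disc [289.9 384.8] 20.0 pointer [0.007 0.41 ]
scene disc [331.7 329.5] 20.0 pointer [0.004 0.637]
```

View pics/w3.png

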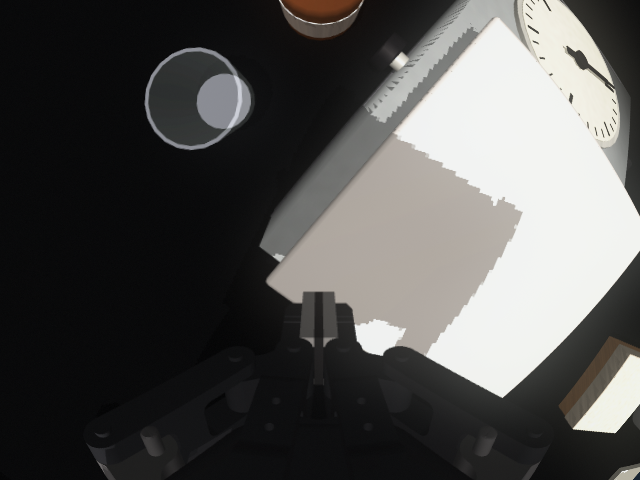

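The dial is still visible in the wrist view at (575,65), the fingertip is at (318,295) over the back right corner, and the beaker and bottle are clear. I'll correct the offset and descend.

>>> apply_moves:
  targets: "0.4 -0.2 0.5 0 255;0.3 -0.15 0.6 0 255;0 0 0.3 0 255;0 0 0 0 255"

```text
t: 9.88
position: [0.5048, -0.0513, 0.1654]
ee_rot: [0.795, -0.606, 0.005, -0.0]
wrist_force: [-0.6, -0.2, -0.7]
grip_width: 0.002
```

```bash
python3 -c "
from h import *
togo(BR,.155); read('wrist')"
```

```text
t 9.88 pos [ 0.5048 -0.0513  0.1654] F [-0.6  -0.18 -0.75] togo tool cm [-0.54  0.08  1.03] tilt [ 0.0089 -0.0063 -0.9999]
wrist disc [288.3 385.9] 20.0 pointer [0.003 0.41 ]
```

>>> apply_moves:
  targets: "-0.4 0.05 0.3 0 255;0 0 0.3 0 255;0 0 0.1 0 255;0 0 0 0 255"

```text
t: 10.27
position: [0.5031, -0.0477, 0.1573]
ee_rot: [0.795, -0.607, 0.005, 0.0]
wrist_force: [-0.4, -0.4, -0.6]
grip_width: 0.001
```

```bash
python3 -c "
from h import *
togo(BR,.155); read('wrist')"
```

```text
t 10.27 pos [ 0.5031 -0.0477  0.1573] F [-0.4  -0.4  -0.59] togo tool cm [-0.15 -0.01  0.23] tilt [ 0.008  -0.0061 -0.9999]
wrist disc [286.4 388.5] 20.0 pointer [-0.01   0.443]
```

>>> apply_moves:
  targets: "0 0 0.25 0 255;0 0 0.25 0 255;0 0 0.25 0 255;0 0 0.25 0 255;0 0 0.1 0 255"

```text
t: 10.73
position: [0.5037, -0.0477, 0.1474]
ee_rot: [0.795, -0.607, 0.006, -0.0]
wrist_force: [-2.5, 0.0, 5.5]
grip_width: -0.005
```

```bash
python3 -c "
from h import *
togo(BR,.140); read('wrist'); read('scene')"
```

```text
t 10.73 pos [ 0.5037 -0.0477  0.1474] F [-2.47  0.    5.48] togo tool cm [-0.17  0.06  0.73] tilt [ 0.0096 -0.0069 -0.9999]
wrist disc [286.6 392.7] 20.0 pointer [1.036 0.473]
scene disc [333.1 331. ] 20.0 pointer [1.068 0.611]
```

>>> apply_moves:
  targets: "0 0 0.25 0 255;0 0 0.25 0 255;0 0 0.22 0 255;0 0 0.15 0 255"

```text
t: 11.17
position: [0.5038, -0.0478, 0.1411]
ee_rot: [0.795, -0.606, 0.006, -0.0]
wrist_force: [-5.0, -0.5, 9.0]
grip_width: -0.002
```

```bash
python3 -c "
from h import *
togo(BR,.140); read('wrist'); read('scene')"
```

```text
t 11.17 pos [ 0.5038 -0.0478  0.1411] F [-5.05 -0.46  9.  ] togo tool cm [-0.17  0.06  0.11] tilt [ 0.0094 -0.0069 -0.9999]
wrist disc [283.8 390.1] 20.0 pointer [1.917 0.44 ]
scene disc [331.1 330. ] 20.0 pointer [1.941 0.633]
```

>>> apply_moves:
  targets: "0 0 0.17 0 255;0 0 0.15 0 255;0 0 0.13 0 255"

```text
t: 11.52
position: [0.5038, -0.0478, 0.1395]
ee_rot: [0.795, -0.606, 0.006, 0.0]
wrist_force: [-5.7, 1.1, 10.1]
grip_width: -0.002
```

```bash
python3 -c "
from h import *
togo(BR,.140); read('wrist'); read('scene')"
```

```text
t 11.52 pos [ 0.5038 -0.0478  0.1395] F [-5.73  1.14 10.11] togo tool cm [-0.17  0.07 -0.05] tilt [ 0.009  -0.0071 -0.9999]
wrist disc [283.2 391.2] 20.0 pointer [2.149 0.418]
scene disc [331.  330.6] 20.0 pointer [2.175 0.674]
```

>>> apply_moves:
  targets: "0 0 0.07 0 255;0 0 0.09 0 255;0 0 0.105 0 255;0 0 0.105 0 255"

```text
t: 11.95
position: [0.5038, -0.0478, 0.1399]
ee_rot: [0.795, -0.606, 0.006, 0.0]
wrist_force: [-5.6, 1.4, 10.1]
grip_width: -0.001
```

```bash
python3 -c "
from h import *
togo(BR,.140); read('wrist'); read('scene')"
```

```text
t 11.95 pos [ 0.5038 -0.0478  0.1399] F [-5.61  1.38 10.1 ] togo tool cm [-0.17  0.07 -0.02] tilt [ 0.0086 -0.0074 -0.9999]
wrist disc [283.3 391. ] 20.0 pointer [2.113 0.444]
scene disc [331.  330.8] 20.0 pointer [2.113 0.653]
```

Both cameras read 2.11. I'll hold for more than a second.

>>> apply_moves:
  targets: "0 0 0.1 0 255;0 0 0.105 0 255;0 0 0.105 0 255;0 0 0.105 0 255;0 0 0.105 0 255"

```text
t: 12.47
position: [0.5038, -0.0478, 0.1397]
ee_rot: [0.795, -0.606, 0.006, 0.001]
wrist_force: [-5.2, 1.2, 10.7]
grip_width: -0.0
```

>>> apply_moves:
  targets: "0 0 0.105 0 255;0 0 0.105 0 255;0 0 0.105 0 255;0 0 0.105 0 255;0 0 0.105 0 255"

```text
t: 12.88
position: [0.5038, -0.0478, 0.1396]
ee_rot: [0.796, -0.606, 0.006, 0.001]
wrist_force: [-4.9, 0.3, 10.0]
grip_width: 0.001
```

```bash
python3 - <<'E'
from h import *
togo(BR,.140); read('wrist','pics/r5.png'); read('scene','pics/r6.png')
cv2.imwrite("pics/r56.png",np.hstack([cv2.resize(cv2.imread(f"pics/r{i}.png"),(400,400)) for i in (5,6)]))
E
```

```text
t 12.88 pos [ 0.5038 -0.0478  0.1396] F [-4.91  0.32 10.05] togo tool cm [-0.17  0.06 -0.04] tilt [ 0.0077 -0.0081 -0.9999]
wrist disc [283.1 391.3] 20.0 pointer [2.139 0.427]
scene disc [330.9 331.4] 20.0 pointer [2.144 0.647]
```

View pics/r56.png

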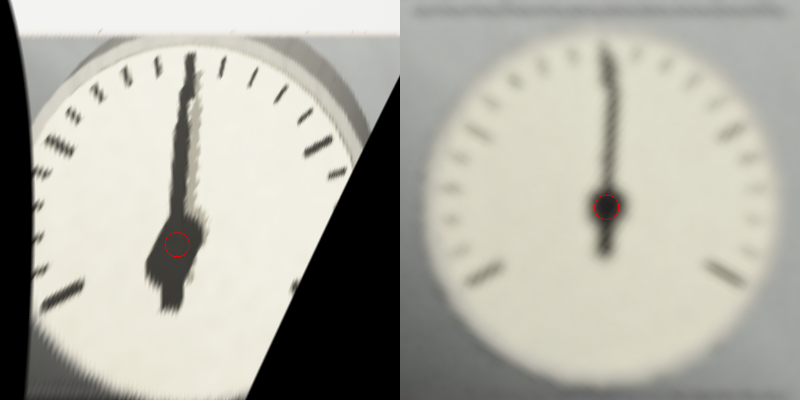

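Both rectified views show the pointer covering the 1 kg mark (tip at about (190,55) and (607,50)), held there for about 1.3 s. Now I'll ease up.

>>> apply_moves:
  targets: "0 0 0.04 0 255;0 0 0.02 0 255;0 0 0 0 255;0 0 0 0 255;0 0 0 0 255"

```text
t: 13.4
position: [0.5038, -0.0478, 0.1435]
ee_rot: [0.796, -0.606, 0.006, 0.001]
wrist_force: [-3.3, 1.1, 7.6]
grip_width: -0.001
```

>>> apply_moves:
  targets: "0 0 0 0 255;0 0 0 0 255;0 0 -0.03 0 255;0 0 -0.05 0 255;0 0 -0.05 0 255"

```text
t: 13.82
position: [0.5038, -0.0477, 0.1476]
ee_rot: [0.796, -0.606, 0.006, 0.001]
wrist_force: [-3.2, 0.6, 4.5]
grip_width: 0.0
```

>>> apply_moves:
  targets: "0 0 -0.07 0 255;0 0 -0.07 0 255;0 0 -0.07 0 255;0 0 -0.1 0 255;0 0 -0.1 0 255"

```text
t: 14.23
position: [0.5038, -0.0477, 0.1521]
ee_rot: [0.796, -0.606, 0.006, 0.001]
wrist_force: [-1.5, 1.5, 1.4]
grip_width: 0.0
```

>>> apply_moves:
  targets: "0 0 -0.1 0 255;0 0 -0.1 0 255;0 0 -0.1 0 255;0 0 -0.12 0 255;0 0 -0.15 0 255"

```text
t: 14.65
position: [0.5037, -0.0476, 0.157]
ee_rot: [0.796, -0.606, 0.005, 0.001]
wrist_force: [0.4, 0.2, 0.5]
grip_width: -0.002
```

>>> apply_moves:
  targets: "0 0 -0.2 0 255;0 0 -0.5 0 255;0 0 -1 0 255;0 0 -1.5 0 255;0 0 -1.5 0 255"

```text
t: 15.07
position: [0.5011, -0.0466, 0.2037]
ee_rot: [0.796, -0.606, 0.002, 0.002]
wrist_force: [0.8, 0.5, -0.4]
grip_width: 0.002
```

>>> apply_moves:
  targets: "0 0 -1 0 255;0 0 0 0 255;0 0 0 0 255;0 0 0 0 255;0 0 0 0 255"

```text
t: 15.48
position: [0.5035, -0.0471, 0.2198]
ee_rot: [0.796, -0.606, 0.006, 0.001]
wrist_force: [0.3, -0.4, -0.8]
grip_width: 0.001
```

```bash
python3 - <<'E'
from h import *
togo(BR,.155); read('wrist'); 
q,d=optics.read_camera("scene"); cv2.imwrite("pics/s9.png",q[:,:,::-1]); read("scene")
a=cv2.imread("pics/scene0.png",0); b=cv2.cvtColor(q,cv2.COLOR_RGB2GRAY)
w=[np.float32(i[290:395,262:380]) for i in (a,b)]; print(cv2.phaseCorrelate(*w,cv2.createHanningWindow((118,105),cv2.CV_32F)))
E
```

```text
t 15.48 pos [ 0.5035 -0.0471  0.2198] F [ 0.34 -0.37 -0.79] togo tool cm [-0.17  0.09  6.48] tilt [ 0.0092 -0.0087 -0.9999]
wrist disc [296.6 373.1] 20.0 pointer [0.011 0.388]
scene disc [331.8 329.7] 20.0 pointer [0.007 0.635]
((-0.0455701477255559, -0.01813175193544936), 0.8446920802563797)
```

View pics/s9.png

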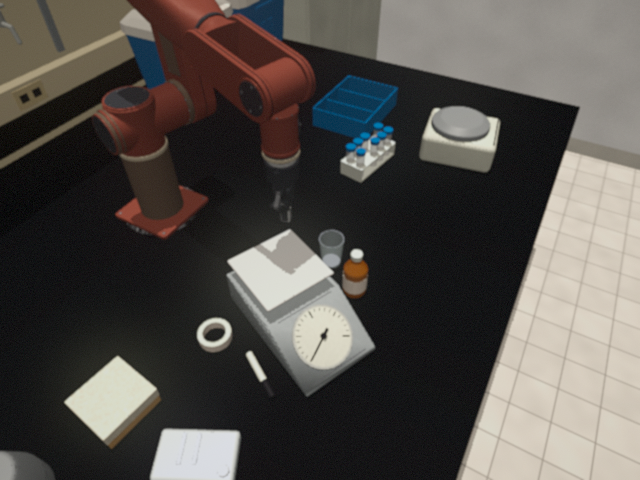

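The final scene shows the finger clear of the pan at (285,215), the pointer on zero at (322,337), and everything else where it was. I'll hand the job in.

```bash
python3 -c "
from bench import job
print(job.close_job())"
```

```text
the job is handed in; nothing more can be done
None
```

I pressed the pan's front left corner and then its back right corner with the shut fingertips. Each time I held the pointer at the 1 kg mark for over a second, eased up at about 10 mm/s, and let go. The job was handed in at about 15.6 s of the 51 s allowed.

| Corner | Pointer during the hold (1 kg = 2.094 rad) | Peak pointer reading | Pointer after release |
|---|---|---|---|
| Front left | 2.09–2.12 rad for about 1.3 s | 2.24 rad, about 70 g over, before settling | 0.01 rad |
| Back right | 2.11–2.14 rad for about 0.9 s; about 1.3 s counting the settling from 2.16 rad | about 2.16 rad, about 30 g over, before settling | 0.01 rad |

- **Final checks:** the fingers are 65 mm above the pan. The scale has moved less than 0.05 pixel in the scene camera, and the other objects look undisturbed.
- **Sideways force:** friction at the fingertip gave up to about 7 N of sideways force while pressing, so the press was not perfectly straight down. The scale did not move.
- **Disagreements:** my first pointer reading was off by 0.12 rad because I had centred it on the dial's rim; centring on the hub fixed it. After that, the two cameras agreed to within about 0.03 rad.

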